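# Prop the wheel-truing frame and hold it upright

### The arm

A 6-joint arm with a two-finger parallel gripper is mounted at the origin on a cart in front of the work surface, level with it; the furniture and walls round the work are solid. World frame = base frame: x ahead of the robot, y to its left, z up, the work surface at z = 0. Lengths are in mm, angles in rad, forces in N, time in s.
With the tool pointing down it reaches from about 350 to 975 mm from the base axis. Payload 7.1 kg.
Tool frame: the origin (TCP) lies midway between the tips of the shut fingers; the grasp point (between the pads) lies 19 mm behind it (ctrl.hold_point_z is the distance from the TCP to the grasp point, in mm); z points along the fingers, y is the direction in which the jaws open and shut (so a half turn about z gives the same grasp; the last joint's range is limited). The gripper opens to 88 mm and grips with 3 to 60 N. Pads are 20 mm wide; open, the fingers measure 115 mm over their backs; the gripper's body (75 mm by 178 mm) begins 61 mm behind the grasp point.
Start: joints at [1.203, 0.423, 1.63, -0, 1.089, -0.019], TCP at [213.574, 587.359, 222.675] pointing down, gripper open.
Joint ranges: [-3, 3], [-0.9, 2.11], [0.09, 2.58], [-1.31, 4.45], [0.11, 2.69], [-2.54, 2.54]. Speed limits (rad/s): [2.39, 2.39, 3.01, 3.14, 3.14, 3.14].

### API

Orientations are given as a rotation vector (axis times angle).
In Python, from workcell import ctrl, eyes gives the robot as it stands.
- The arm moves only by the tool move_arm, never from a script. Its argument "deltas" is a list of rows, each a list of 6 numbers: the shift along the tool's x, y, z in mm, then the turn, a rotation vector about the tool's x, y, z in rad. A call has 1 to 5 rows; each row shifts and turns the pose as measured when the row begins, along the tool's axes as they then stand; what a row does not reach is not made up. A row lasts 1/12 s, in which the tool goes at most 41.7 mm and 7.16 degrees, less where a joint would pass 70% of its speed; a pose out of reach is approached as far as the arm can. A call is refused whole if a number of a shift passes 41.7 or a number of a turn 0.125, either way. A call with a gripper value outside its range is refused whole. "hand" is the closure, from -1 (fully open) to 1 (shut), set as the call begins (left out, the last holds). The fingers move at their own pace and stop on an object; the grip force is fixed at half the most. Time passes only in rows, so rows that do not move let the fingers close. It gives the time, the measured TCP pose, the force and the opening at its end, in the units of the state.
- ctrl.get_obs(): the state, without advancing time (a new reading comes with each control period).
- eyes.get_image(name): name is "scene" or "top"; returns a dict with "frame" (480x640x3 uint8, red, green, blue), "range_z" (480x640 float32, mm along the optical axis (not along the pixel's ray), 0 where there is no reading), "fx", "fy", "cx", "cy" (pixels), "D" ([k1, k2, p1, p2, k3] as OpenCV has them; the pictures are not rectified), "cam_to_world" (4x4, takes a point from camera to world coordinates). Camera axes: x right, y down, z forward; pixel columns grow to the right and rows downward; lengths in mm; the calibration is good to about 2 mm. A picture is of the moment at which its call begins.
- ctrl.close_job(): hands the job in, once; it reports no verdict.
The state is a dict: "t": time; "qpos": joint angles; "qvel": joint speeds; "joint_torque": joint torques, N m; "ee_pos": TCP position; "orientation": TCP orientation; "ft_force": force on the tool from outside, world axes, zero at the start; "moment": the same for the moment, N m; "width": finger opening in mm.
Only numpy, scipy, OpenCV 4.12 (cv2) and the standard library are available. Lean on these libraries where they do the work, as an engineer would, in place of code of your own. Each camera call takes 0.05 s, during which the arm holds its last target.

### The job

The wheel-truing frame on the bench is leaning back on its rest. First swing the brass keeper with the red knob fully down over the end of the axle, then flip the frame's kickstand down past its dead centre so that it snaps down and stays there, and then take the black sleeve on the frame's top bar between the fingers and swing the frame up until it stands upright, straight up from the bench. Finish while holding: keep a firm grip on the sleeve with the frame upright and do not let go, or it tips; leave the other things on the bench where they are.

Things in the scene. Friction and masses are not known exactly. Their poses are not given: they have to be found in the camera images.
- truing_base: grey steel base plate 125 x 86 x 10 mm, screwed to the bench (cannot move), carrying the frame. Origin: centre of its underside. z up; x points to the rear, where the rest bar is (the frame leans that way); y runs along the frame's hinge line, towards the kickstand side. Its position and heading on the bench vary.
- truing_frame: blue tube frame, 108 mm wide, an abrasive wheel on a hub in it. Origin: on its hinge line, midway, 40 mm above the bench. Axes: y along the hinge line to the kickstand side, z up the frame to the top bar, x to the rear. Turns only about y: starts 0.45 rad back (to base +x) on the rest; upright = z straight up; stops 0.14 rad forward of that. No spring, 0.6 to 0.9 kg: tips either way
- sleeve_center (a point): centre of the black rubber sleeve on the frame's top bar: a cylinder 22 mm in diameter, 70 mm long along y, 215 mm up the frame from the hinge line; axes as the frame's, about 19 mm are free between it and the wheel below
- kickstand (a joint): over-centre hinge of the steel kickstand, rad: 0 = folded out sideways (start), 1.62 = fully down. A spring drives it to the nearer end from the dead centre at 0.81; about 2 N at the foot starts it
- kickstand_pivot (a point): point on the kickstand's axis, at frame x -26, y +48, z +62 mm from the frame's origin, axes as the frame's; the kickstand turns about the frame's x axis, its foot going from +y (folded; 0.15 rad above the frame's y) to -z (down)
- kickstand_foot (a point): centre of the black ball foot, 20 mm in diameter, at the free end of the kickstand: 85 mm from the axis, and 30 mm in front (frame -x) of kickstand_pivot. The leg is an 11 mm round rod. Free space of 50 mm or more all round it
- keeper (a joint): hinge of the brass axle keeper, rad: starts open at 0 to 0.3 (0 = sticking out sideways, 0.35 rad above the horizontal of the frame), 1.55 = fully shut, hanging down across the end of the axle. Friction holds it where it is left (about 1 N at the knob moves it)
- keeper_pivot (a point): point on the keeper's axis, at frame x 0, y -61, z +190 mm from the frame's origin, axes as the frame's; the keeper turns about the frame's x axis, its knob going from -y (open) to -z (shut)
- keeper_knob (a point): centre of the red ball knob, 18 mm in diameter, at the free end of the keeper, 46 mm from its axis
- blue_bottle_center (a point): centre of a loose small blue bottle, 29 mm wide, 48 mm high; a bystander
- brass_weight_center (a point): centre of a loose brass weight, 30 mm wide, 36 mm high; a bystander
- round_jar_center (a point): centre of a loose white jar, 28 mm wide, 42 mm high; a bystander

How it is judged:
By the outcome, as a careful person would: the job done as asked, in the order asked, and still so for the second after the job is handed in, while the arm keeps its last pose, push and grip.
It also fails if it takes over 61 s, if anything falls off the work surface, if the arm or the gripper's body presses on something with over 40 N, if the wrist force passes 120 N, or if a joint passes its speed limit or range.

## Working session

There is one attempt and no reset: what is moved stays moved. The work goes in short steps, Python scripts to look and compute and a tool call to move; the robot and the scene stay as the last step left them, time stands still between calls to the robot, and variables do not carry over. Pictures are saved under pics/ and viewed, and the job is handed in when it is done.

Besides the shell and the picture viewer there is one more tool, called after "Request:" as name([rows], argument=value, ...), one row to a line, values as JSON. move_arm: Moves the arm, as the interface text tells. Its arguments: {"type":"object","properties":{"deltas":{"type":"array"},"hand":{"type":"number"}},"required":["deltas"]}

```bash
ls; mkdir -p pics; python3 - <<'E'
from workcell import ctrl, eyes
import cv2, numpy as np, pickle
print(ctrl.get_obs())
for n in("scene","top"):
    d=eyes.get_image(n); pickle.dump(d,open(f"{n}0.pkl","wb"))
    cv2.imwrite(f"pics/{n}0.png",d["frame"][:,:,::-1]); print(n,d["fx"],d["fy"],d["cx"],d["cy"],d["D"]); print(np.round(d["cam_to_world"],3))
E
```

```text
pics
{'t': 0.0, 'qpos': array([ 1.20298146e+00,  4.23815417e-01,  1.63068803e+00,  4.46651166e-06,
        1.08862275e+00, -1.90185943e-02]), 'qvel': array([ 2.80852803e-04, -1.05377452e-03, -1.27709334e-04, -1.64975756e-05,
        9.95247651e-05,  5.95401080e-04]), 'joint_torque': array([-1.54099522e-03, -5.44637597e+01, -2.73649943e+01,  6.42999052e-02,
        2.28043331e-02, -1.26530012e-04]), 'ee_pos': array([213.38732992, 586.84516731, 221.91835822]), 'orientation': array([-5.45066050e-01, -3.09364275e+00,  2.36253806e-03]), 'ft_force': array([ 0.03034369, -0.10721591, -0.06872853]), 'moment': array([-0.00235005,  0.04701406, -0.05463452]), 'width': 87.7959224634211}
scene 550.562428333746 550.562428333746 326.12704215465357 243.98087676629376 [0.04180436 0.         0.         0.         0.        ]
[[ 9.960000e-01 -7.600000e-02  3.500000e-02  5.035770e+02]
 [-8.300000e-02 -8.460000e-01  5.270000e-01 -3.057800e+02]
 [-1.000000e-02 -5.280000e-01 -8.490000e-01  1.044491e+03]
 [ 0.000000e+00  0.000000e+00  0.000000e+00  1.000000e+00]]
top 448.580825899615 448.580825899615 318.91867665463207 242.54983712084024 [-0.05245928  0.          0.          0.          0.        ]
[[-1.550000e-01 -9.680000e-01  1.990000e-01  3.666940e+02]
 [-9.880000e-01  1.520000e-01 -3.000000e-02  2.529770e+02]
 [-1.000000e-03 -2.010000e-01 -9.800000e-01  1.001035e+03]
 [ 0.000000e+00  0.000000e+00  0.000000e+00  1.000000e+00]]
```

View pics/scene0.png

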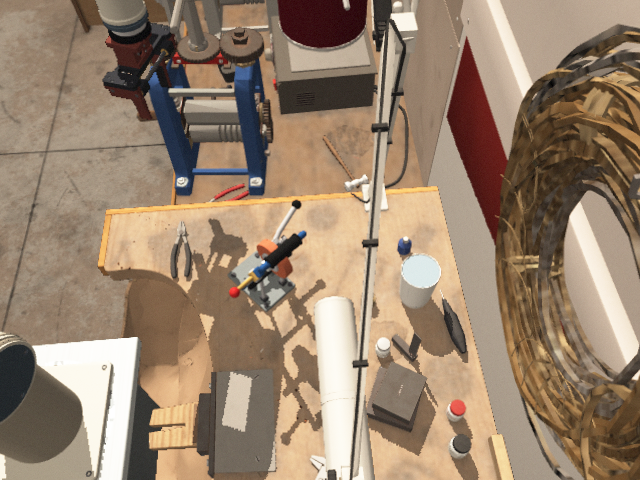

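View pics/top0.png

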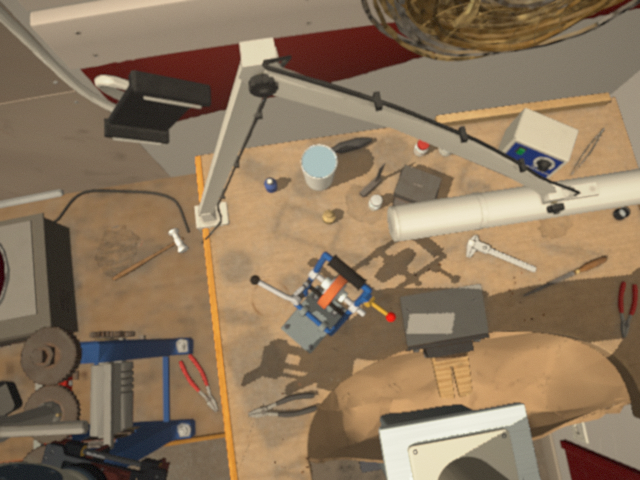

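```bash
cat > h.py <<'E'
import numpy as np, cv2, pickle
from workcell import ctrl, eyes
def K(d): return np.array([[d["fx"],0,d["cx"]],[0,d["fy"],d["cy"]],[0,0,1.]])
def proj(d,P):
    T=np.linalg.inv(d["cam_to_world"]); P=np.atleast_2d(np.asarray(P,float))
    return cv2.projectPoints(P,cv2.Rodrigues(T[:3,:3])[0],T[:3,3],K(d),np.array(d["D"],float))[0][:,0]
def ray(d,uv):
    n=cv2.undistortPoints(np.array(uv,float).reshape(-1,1,2),K(d),np.array(d["D"],float))[:,0]
    v=np.c_[n,np.ones(len(n))]@np.asarray(d["cam_to_world"])[:3,:3].T
    return np.asarray(d["cam_to_world"])[:3,3],v   # scaled so range_z multiplies
def pts(d,mask):
    r,c=np.nonzero(mask&(d["range_z"]>0)); o,v=ray(d,np.c_[c,r].astype(float))
    return o+v*d["range_z"][r,c][:,None]
def tri(os,vs):
    A=0;b=0
    for o,v in zip(os,vs):
        v=v/np.linalg.norm(v);M=np.eye(3)-np.outer(v,v);A=A+M;b=b+M@o
    return np.linalg.solve(A,b)
E
python3 - <<'E'
from h import *
S=pickle.load(open("scene0.pkl","rb"));T=pickle.load(open("top0.pkl","rb"))
print("proj tcp, base",proj(S,[[213,587,222],[0,0,0]]),proj(T,[[213,587,222],[0,0,0]]))
for n,d,(u0,v0,u1,v1) in(("S",S,(215,195,320,310)),("T",T,(240,245,400,355))):
    hsv=cv2.cvtColor(d["frame"],cv2.COLOR_RGB2HSV); roi=np.zeros(hsv.shape[:2],bool); roi[v0:v1,u0:u1]=1
    H,s,v=[hsv[...,i].astype(int) for i in range(3)]
    red=roi&((H<4)|(H>176))&(s>200)&(v>120)
    blk=roi&(v<50)
    for nm,m in(("red",red),("blk",blk)):
        nl,lab,st,ce=cv2.connectedComponentsWithStats(m.astype(np.uint8))
        for i in range(1,nl):
            if st[i,4]>15:
                p=pts(d,lab==i); print(n,nm,st[i],ce[i].round(1),np.median(p,0).round(1) if len(p) else None)
    cv2.imwrite(f"pics/crop{n}.png",cv2.resize(d["frame"][v0-15:v1+15,u0-15:u1+15,::-1],None,fx=4,fy=4,interpolation=cv2.INTER_CUBIC))
E
```

```text
proj tcp, base [[155.98970882 101.26233213]
 [ 45.85534903 423.81077814]] [[133.45579606 458.72809094]
 [466.24834072 490.30099152]]
S red [230 288   9   9  42] [234.4 292.8] [378.4 121.5 222.8]
S blk [292 201   9   7  44] [296.3 203.8] [488.9 358.3 139.5]
S blk [264 234  38  34 471] [283.4 250.4] [463.5 185.8 243.3]
S blk [248 271  24  19  86] [258.5 280.1] [404.  200.  107.4]
T red [386 313   9   9  59] [390.4 317. ] [376.4 127.6 223.3]
T blk [343 264  22  22  75] [355.2 274.9] [453.2 176.5 243.1]
T blk [334 306  10  10  30] [339.2 310.8] [405.5 206.5 108.3]
```

```bash
python3 -c "
import cv2
for n in 'ST': print(cv2.imread(f'pics/crop{n}.png').shape)"
```

```text
(580, 540, 3)
(560, 760, 3)
```

View pics/cropS.png

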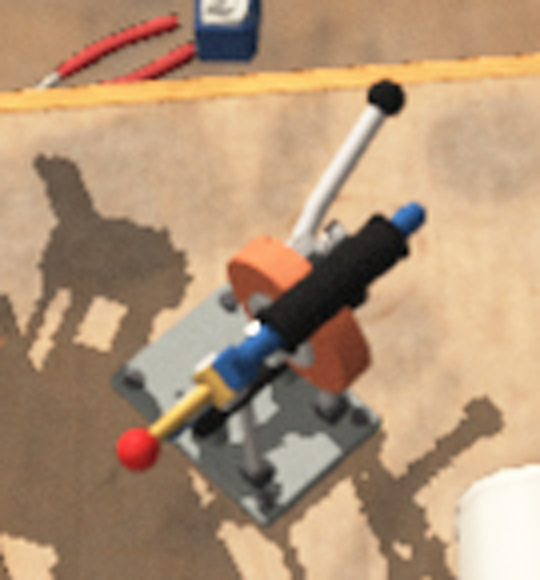

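View pics/cropT.png

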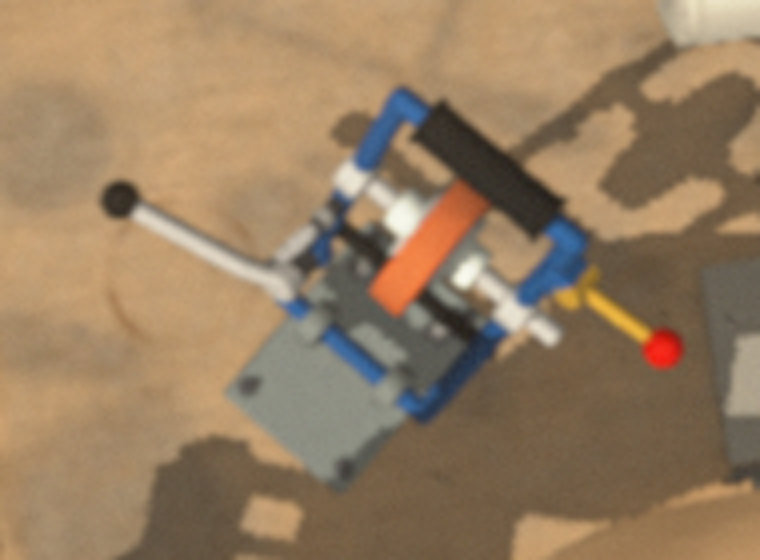

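```bash
cat >> h.py <<'E'
from scipy.optimize import least_squares
from scipy.spatial.transform import Rotation as R
def frameT(x,y,psi,lean):
    Rf=(R.from_euler('z',psi)*R.from_euler('y',lean)).as_matrix(); return Rf,np.array([x,y,40.])
def knobP(q): a=0.35-q; return np.array([0,-61-46*np.cos(a),190+46*np.sin(a)])
def footP(q): a=0.15-q; return np.array([-56,48+85*np.cos(a),62+85*np.sin(a)])
E
python3 - <<'E'
from h import *
S=pickle.load(open("scene0.pkl","rb"));T=pickle.load(open("top0.pkl","rb"))
d=T;hsv=cv2.cvtColor(d["frame"],cv2.COLOR_RGB2HSV)
m=np.zeros(hsv.shape[:2],bool);m[270:292,240:270]=1
m&=hsv[...,2]<80
nl,lab,st,ce=cv2.connectedComponentsWithStats(m.astype(np.uint8));print(st,ce)
ft=ce[1+np.argmax(st[1:,4])]
m=np.zeros(hsv.shape[:2],bool);m[255:310,330:385]=1
m&=(hsv[...,2]<70); m&=True
nl,lab,st,ce=cv2.connectedComponentsWithStats(m.astype(np.uint8));i=1+np.argmax(st[1:,4]);print(st[i],ce[i]);st_=ce[i]
obs={"knob":((234.4,292.8),(390.4,317.0)),"foot":((296.3,203.8),tuple(ft)),"slv":((283.4,250.4),tuple(st_))}
for k,(a,b) in obs.items():
    o1,v1=ray(S,[a]);o2,v2=ray(T,[b]);P=tri([o1,o2],[v1[0],v2[0]])
    print(k,P.round(1),(proj(S,P)-a).round(1),(proj(T,P)-b).round(1))
def res(p):
    Rf,o=frameT(p[0],p[1],p[2],0.45);r=[]
    for k,P in(("knob",knobP(p[3])),("foot",footP(0)),("slv",np.array([0,0,215.]))):
        w=o+Rf@P
        for d,uv in zip((S,T),obs[k]): r+=list((proj(d,w)[0]-uv))
    return np.array(r)
s=least_squares(res,[380,231,-0.57,0.1],loss='soft_l1');print(s.x,s.fun);print(res(s.x).round(1))
Rf,o=frameT(*s.x[:3],0.45)
for P in(knobP(s.x[3]),footP(0),[0,0,215],[0,-61,190]): print((o+Rf@P).round(1))
# surroundings
for n,d,ps in(("S",S,[(240,420),(340,350),(370,240),(385,130),(420,270),(200,420),(200,300),(130,60),(250,390)]),("T",T,[(440,320),(450,340),(455,375),(420,220),(470,430),(580,190),(370,100),(450,420)])):
    for (u,v) in ps:
        z=d["range_z"][v,u];oo,vv=ray(d,[(u,v)]);print(n,(u,v),(oo+vv[0]*z).round(0) if z else None)
E
```

```text
[[     0      0    640    480 307152]
 [   251    276      8      8     48]] [[319.51015458 239.49376205]
 [254.52083333 279.41666667]]
[330 256  35  33 420] [346.89761905 272.23095238]
knob [376.5 126.6 215.2] [[ 0. -0.]] [[0. 0.]]
foot [489.3 360.9 134.7] [[ 0.1 -0. ]] [[0.  0.1]]
slv [463.  189.9 235.9] [[-0.1  0. ]] [[-0.  -0.1]]
[ 4.01562910e+02  2.60913049e+02 -8.53417544e-01  2.55528689e-01] [ 0.12461972 -0.16076997 -0.25212912 -0.04788591  0.17737815  0.70694398
  0.10490539  0.3301963   0.02397104  0.45305264 -0.45416984  0.12380441]
[ 0.1 -0.2 -0.3 -0.   0.2  0.7  0.1  0.3  0.   0.5 -0.5  0.1]
[376.7 127.  215. ]
[489.3 361.2 131.6]
[463.  190.4 233.6]
[409.9 158.5 211.1]
S (240, 420) [356. -28.   4.]
S (340, 350) [542.   1. 240.]
S (370, 240) [579.  40. 488.]
S (385, 130) [607. 150. 557.]
S (420, 270) [720. 201. 106.]
S (200, 420) [283. -21.   5.]
S (200, 300) [271. 229.  -1.]
S (130, 60) [208. 544. 363.]
S (250, 390) [375.  26.   6.]
T (440, 320) [355. -15.   1.]
T (450, 340) [309. -28.   2.]
T (455, 375) [232. -28. -15.]
T (420, 220) [532.  49. 243.]
T (470, 430) [118. -32.   1.]
T (580, 190) [ 542. -248.  247.]
T (370, 100) [601. 161. 564.]
T (450, 420) [145.   6.   0.]
```

```bash
cat >> h.py <<'E'
PX,PY,PSI,Q0=401.56,260.91,-0.8534,0.2555
def toolR(lean,sgn):
    Rf,_=frameT(PX,PY,PSI,lean); z=-Rf[:,2]; y=sgn*Rf[:,0]; return np.c_[np.cross(y,z),y,z]
def wp(P,lean): Rf,o=frameT(PX,PY,PSI,lean); return o+Rf@np.asarray(P,float)
def plan(pos,Rt,step=38,ang=0.115):
    s=ctrl.get_obs();p=s["ee_pos"];Rc=R.from_rotvec(s["orientation"]);rel=(Rc.inv()*R.from_matrix(Rt)).as_rotvec()
    n=int(max(np.ceil(np.linalg.norm(pos-p)/step),np.ceil(np.linalg.norm(rel)/ang),1))
    d=(pos-p)/n;out=[]
    for i in range(n):
        Ri=Rc*R.from_rotvec(rel*i/n); out.append([round(float(x),1) for x in Ri.inv().apply(d)]+[round(float(x),3) for x in rel/n])
    print("n",n,"dist",np.linalg.norm(pos-p).round(1),"ang",np.linalg.norm(rel).round(3))
    for i in range(0,n,5): print(out[i:i+5])
def inframe(lean):
    Rf,o=frameT(PX,PY,PSI,lean); return Rf.T@(ctrl.get_obs()["ee_pos"]-o)
E
python3 - <<'E'
from h import *
s=ctrl.get_obs();print(R.from_rotvec(s["orientation"]).as_matrix().round(2))
for g in(1,-1): print(g,toolR(.45,g).round(2),(R.from_rotvec(s["orientation"]).inv()*R.from_matrix(toolR(.45,g))).as_rotvec().round(2))
print("above knob",wp(knobP(Q0)+[0,0,9],.45))
plan(wp(knobP(Q0)+[0,-3,60],.45),toolR(.45,1))
plan(wp(knobP(Q0)+[0,-3,60],.45),toolR(.45,-1))
E
```

```text
[[-0.94  0.34 -0.  ]
 [ 0.34  0.94 -0.  ]
 [ 0.   -0.   -1.  ]]
1 [[ 0.75  0.59 -0.29]
 [ 0.66 -0.68  0.33]
 [ 0.   -0.43 -0.9 ]] [0.27 0.47 2.03]
-1 [[-0.75 -0.59 -0.29]
 [-0.66  0.68  0.33]
 [-0.    0.43 -0.9 ]] [-0.41  0.24 -1.05]
above knob [379.23470576 124.0545356  223.09739366]
n 19 dist 515.6 ang 2.105
[[-17.5, -20.6, -2.4, 0.014, 0.025, 0.107], [-19.5, -18.7, -2.6, 0.014, 0.025, 0.107], [-21.3, -16.5, -2.9, 0.014, 0.025, 0.107], [-22.9, -14.2, -3.2, 0.014, 0.025, 0.107], [-24.2, -11.7, -3.6, 0.014, 0.025, 0.107]]
[[-25.2, -9.1, -4.0, 0.014, 0.025, 0.107], [-26.0, -6.4, -4.6, 0.014, 0.025, 0.107], [-26.4, -3.7, -5.1, 0.014, 0.025, 0.107], [-26.5, -1.0, -5.7, 0.014, 0.025, 0.107], [-26.3, 1.8, -6.4, 0.014, 0.025, 0.107]]
[[-25.8, 4.5, -7.1, 0.014, 0.025, 0.107], [-25.0, 7.1, -7.8, 0.014, 0.025, 0.107], [-23.9, 9.6, -8.5, 0.014, 0.025, 0.107], [-22.5, 12.0, -9.2, 0.014, 0.025, 0.107], [-20.9, 14.2, -10.0, 0.014, 0.025, 0.107]]
[[-19.0, 16.1, -10.7, 0.014, 0.025, 0.107], [-16.9, 17.9, -11.4, 0.014, 0.025, 0.107], [-14.6, 19.4, -12.0, 0.014, 0.025, 0.107], [-12.2, 20.7, -12.6, 0.014, 0.025, 0.107]]
n 14 dist 515.6 ang 1.149
[[-23.7, -28.0, -3.3, -0.029, 0.017, -0.075], [-21.5, -29.6, -4.5, -0.029, 0.017, -0.075], [-19.1, -30.9, -5.8, -0.029, 0.017, -0.075], [-16.7, -32.1, -7.0, -0.029, 0.017, -0.075], [-14.1, -33.0, -8.2, -0.029, 0.017, -0.075]]
[[-11.5, -33.7, -9.4, -0.029, 0.017, -0.075], [-8.7, -34.2, -10.6, -0.029, 0.017, -0.075], [-6.0, -34.4, -11.7, -0.029, 0.017, -0.075], [-3.2, -34.4, -12.8, -0.029, 0.017, -0.075], [-0.4, -34.1, -13.8, -0.029, 0.017, -0.075]]
[[2.4, -33.7, -14.8, -0.029, 0.017, -0.075], [5.1, -32.9, -15.7, -0.029, 0.017, -0.075], [7.8, -32.0, -16.5, -0.029, 0.017, -0.075], [10.5, -30.8, -17.3, -0.029, 0.017, -0.075]]
```

Request:
move_arm([
  [0, 0, -40, 0, 0, 0],
  [0, 0, -40, 0, 0, 0],
  [0, 0, -40, 0, 0, 0],
  [0, 0, -20, 0, 0, 0],
  [0, 0, 0, 0, 0, 0],
], hand=1)

```text
t: 0.52
ee_pos: [212.5, 584.5, 361.9]
orientation: [-0.545, -3.091, 0.022]
ft_force: [-0.0, 0.0, -0.2]
width: 58.0
```

```bash
python3 - <<'E'
from h import *
plan(wp(knobP(Q0)+[0,-3,80],.45),toolR(.45,-1))
E
```

```text
n 14 dist 525.0 ang 1.154
[[-24.3, -28.0, 5.7, -0.03, 0.017, -0.075], [-22.2, -29.9, 4.5, -0.03, 0.017, -0.075], [-19.9, -31.6, 3.2, -0.03, 0.017, -0.075], [-17.5, -33.1, 1.9, -0.03, 0.017, -0.075], [-15.0, -34.3, 0.7, -0.03, 0.017, -0.075]]
[[-12.4, -35.4, -0.6, -0.03, 0.017, -0.075], [-9.7, -36.2, -1.9, -0.03, 0.017, -0.075], [-6.9, -36.7, -3.1, -0.03, 0.017, -0.075], [-4.1, -37.0, -4.3, -0.03, 0.017, -0.075], [-1.3, -37.1, -5.4, -0.03, 0.017, -0.075]]
[[1.6, -36.9, -6.5, -0.03, 0.017, -0.075], [4.5, -36.4, -7.6, -0.03, 0.017, -0.075], [7.3, -35.8, -8.6, -0.03, 0.017, -0.075], [10.1, -34.8, -9.5, -0.03, 0.017, -0.075]]
```

Request:
move_arm([
  [-24, -28, 5, -0.03, 0.017, -0.075],
  [-22, -30, 4, -0.03, 0.017, -0.075],
  [-20, -31.5, 3, -0.03, 0.017, -0.075],
  [-17.5, -33, 2, -0.03, 0.017, -0.075],
  [-15, -34, 0, -0.03, 0.017, -0.075],
])

```text
t: 0.93
ee_pos: [276.6, 413.5, 330.6]
orientation: [0.075, -3.067, -0.239]
ft_force: [-0.4, -0.5, -0.5]
width: 24.5
```

Request:
move_arm([
  [-12, -35, -1, -0.03, 0.017, -0.075],
  [-10, -36, -2, -0.03, 0.017, -0.075],
  [-7, -37, -3, -0.03, 0.017, -0.075],
  [-4, -37, -4, -0.03, 0.017, -0.075],
  [-1, -37, -5, -0.03, 0.017, -0.075],
])

```text
t: 1.35
ee_pos: [335.5, 249.2, 298.7]
orientation: [0.602, -2.923, -0.45]
ft_force: [0.5, -0.4, -0.5]
width: 0.7
```

```bash
python3 - <<'E'
from h import *
print(ctrl.get_obs()["qpos"].round(2))
plan(wp(knobP(Q0)+[0,-3,50],.45),toolR(.45,-1))
E
```

```text
[ 0.38  0.04  1.98  0.34  1.21 -1.74]
n 5 dist 155.2 ang 0.331
[[1.2, -31.0, -2.0, -0.024, 0.012, -0.06], [3.0, -30.8, -2.7, -0.024, 0.012, -0.06], [4.9, -30.5, -3.4, -0.024, 0.012, -0.06], [6.8, -30.0, -4.1, -0.024, 0.012, -0.06], [8.7, -29.4, -4.7, -0.024, 0.012, -0.06]]
```

Request:
move_arm([
  [1, -31, -2, -0.024, 0.012, -0.06],
  [3, -31, -2.7, -0.024, 0.012, -0.06],
  [5, -30.5, -3.4, -0.024, 0.012, -0.06],
  [7, -30, -4, -0.024, 0.012, -0.06],
  [8.7, -29.4, -4.7, -0.024, 0.012, -0.06],
])

```text
t: 1.77
ee_pos: [386.2, 99.4, 252.7]
orientation: [1.034, -2.72, -0.635]
ft_force: [0.7, 0.8, -0.2]
width: 0.4
```

```bash
python3 - <<'E'
from h import *
print(ctrl.get_obs()["qpos"].round(2),inframe(.45).round(1),knobP(Q0).round(1))
plan(wp(knobP(Q0)+[0,-3,20],.45),toolR(.45,-1))
d=eyes.get_image("scene"); cv2.imwrite("pics/s1.png",cv2.resize(d["frame"][130:370,130:450,::-1],None,fx=2.5,fy=2.5))
E
```

```text
[-0.03  0.21  1.95  0.34  1.33 -2.47] [   8.  -117.8  240.1] [   0.  -106.8  194.3]
n 1 dist 28.1 ang 0.013
[[-8.2, 7.7, 25.8, 0.009, -0.006, 0.008]]
```

View pics/s1.png

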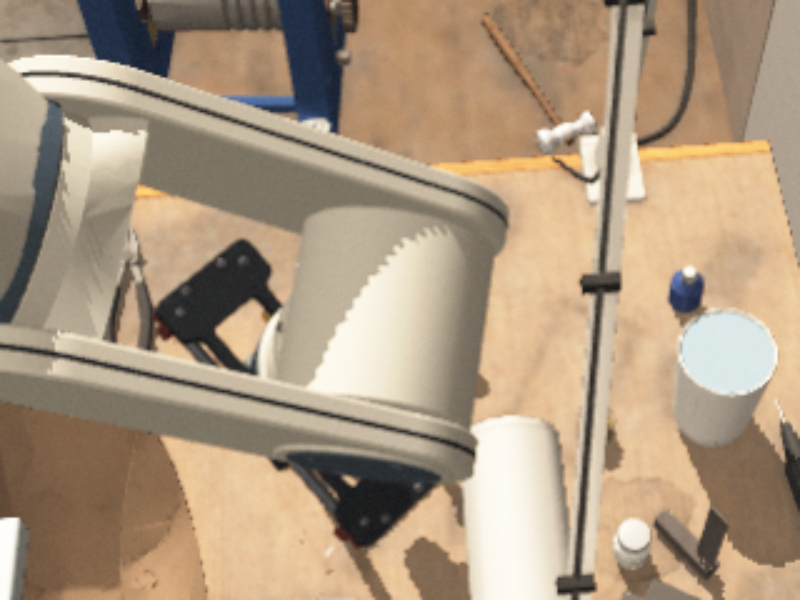

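Request:
move_arm([
  [0, 0, -5, 0, 0, 0.12],
  [0, 0, 0, 0, 0, 0.12],
  [0, 0, 0, 0, 0, 0.12],
  [0, 0, 0, 0, 0, 0.12],
  [0, 0, 0, 0, 0, 0.12],
])

```text
t: 2.23
ee_pos: [386.3, 89.2, 246.9]
orientation: [0.144, -2.793, -0.512]
ft_force: [-0.5, -0.2, -0.4]
width: 0.1
```

Request:
move_arm([
  [0, 0, 0, 0, 0, 0.12],
  [0, 0, 0, 0, 0, 0.12],
  [0, 0, 0, 0, 0, 0.12],
  [0, 0, 0, 0, 0, 0.12],
  [0, 0, 0, 0, 0, 0.12],
])

```text
t: 2.65
ee_pos: [381.0, 89.2, 240.3]
orientation: [-0.697, -2.624, -0.342]
ft_force: [0.1, -0.1, 0.3]
width: 0.8
```

Request:
move_arm([
  [0, 0, 0, 0, 0, 0.12],
  [0, 0, 0, 0, 0, 0.12],
  [0, 0, 0, 0, 0, 0.12],
  [0, 0, 0, 0, 0, 0.12],
  [0, 0, 0, 0, 0, 0.12],
])

```text
t: 3.07
ee_pos: [375.6, 89.4, 233.9]
orientation: [-1.442, -2.244, -0.143]
ft_force: [-0.6, -0.1, 0.0]
width: 0.5
```

Request:
move_arm([
  [0, 0, 0, 0, 0, 0.12],
  [0, 0, 0, 0, 0, 0.12],
  [0, 0, 0, 0, 0, 0.12],
  [0, 0, 0, 0, 0, 0.12],
  [0, 0, 0, 0, 0, 0.12],
])

```text
t: 3.48
ee_pos: [370.1, 89.6, 227.7]
orientation: [-2.051, -1.686, 0.07]
ft_force: [0.4, -0.5, -0.5]
width: 0.3
```

Request:
move_arm([
  [0, 0, 0, 0, 0, 0.12],
  [0, 0, 0, 0, 0, 0.12],
  [0, 0, 0, 0, 0, 0.12],
  [0, 0, 0, 0, 0, 0.12],
  [0, 0, 0, 0, 0, 0.12],
])

```text
t: 3.9
ee_pos: [364.6, 89.9, 221.6]
orientation: [-2.49, -0.984, 0.284]
ft_force: [0.8, -0.4, -1.0]
width: 0.4
```

```bash
python3 - <<'E'
from h import *
print(ctrl.get_obs()["qpos"].round(2),inframe(.45).round(1),knobP(Q0).round(1))
plan(wp(knobP(Q0)+[0,-3,25],.45),toolR(.45,1))
d=eyes.get_image("scene");pickle.dump(d,open("s2.pkl","wb")); p=pts(d,np.ones((480,640),bool));
m=(p[:,2]>280)&(p[:,0]>350)&(p[:,0]<660)&(p[:,1]>-150)&(p[:,1]<400)
p=p[m]
for z in range(280,720,40):
    s=p[(p[:,2]>=z)&(p[:,2]<z+40)]
    if len(s): print(z,len(s),s.min(0).round(),s.max(0).round())
print(ctrl.get_obs()["t"])
cv2.imwrite("pics/s2.png",d["frame"][:,:,::-1])
E
```

```text
[-0.05  0.25  1.99  0.33  1.3   0.61] [  15.2 -140.3  209. ] [   0.  -106.8  194.3]
n 1 dist 35.6 ang 0.067
[[30.4, -14.9, -11.0, -0.044, 0.043, 0.025]]
280 703 [ 384. -150.  280.] [555.  23. 320.]
320 894 [ 350. -150.  320.] [660. 346. 360.]
360 1430 [ 350. -113.  360.] [660. 337. 400.]
400 837 [395. -70. 400.] [660. 322. 440.]
440 1056 [397. -79. 440.] [659. 309. 480.]
480 3591 [351. -85. 480.] [658. 299. 520.]
520 8479 [350. -83. 520.] [660. 400. 560.]
560 5202 [350. -81. 560.] [656. 360. 600.]
600 7019 [350. -77. 600.] [656. 289. 640.]
640 2288 [350. -52. 640.] [373.  38. 670.]
3.95
```

View pics/s2.png

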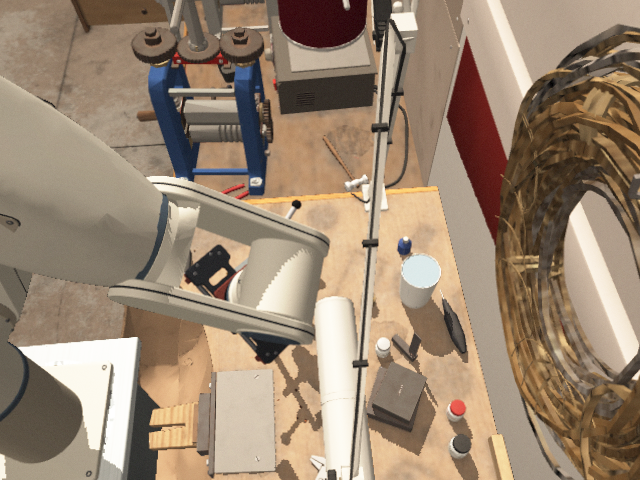

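```bash
python3 - <<'E'
from h import *
d=pickle.load(open("s2.pkl","rb"))
for u,v in[(322,240),(308,328),(280,285),(160,190),(370,240),(365,300),(265,350)]:
    o,r=ray(d,[(u,v)]);print((u,v),(o+r[0]*d["range_z"][v,u]).round())
E
```

```text
(322, 240) [521.  19. 530.]
(308, 328) [498. -72. 503.]
(280, 285) [473. -33. 531.]
(160, 190) [370.  25. 631.]
(370, 240) [579.  40. 490.]
(365, 300) [569. -17. 444.]
(265, 350) [433. -11. 297.]
```

Request:
move_arm([
  [30, -15, -11, -0.044, 0.043, 0.025],
  [0, 0, 0, 0, 0, 0],
  [0, 0, 0, 0, 0, 0],
])

```text
t: 4.2
ee_pos: [379.2, 116.9, 234.4]
orientation: [-2.541, -0.945, 0.225]
ft_force: [-0.3, -0.0, -1.2]
width: 0.4
```

Request:
move_arm([
  [0, 0, 0, 0, 0, 0],
  [0, 0, 0, 0, 0, 0],
])

```text
t: 4.37
ee_pos: [377.9, 116.6, 233.3]
orientation: [-2.538, -0.95, 0.228]
ft_force: [0.4, -0.4, 0.7]
width: 0.5
```

```bash
python3 - <<'E'
from h import *
print(ctrl.get_obs()["qpos"].round(2),inframe(.45).round(1),knobP(Q0).round(1))
plan(wp(knobP(Q0)+[0,-3,25],.45),toolR(.45,1))
E
```

```text
[0.01 0.22 1.98 0.35 1.27 0.7 ] [-2.000e-01 -1.127e+02  2.146e+02] [   0.  -106.8  194.3]
n 1 dist 5.6 ang 0.007
[[2.9, 0.1, -4.8, -0.003, 0.006, -0.003]]
```

Request:
move_arm([
  [3, 0, 10, 0, 0, 0],
  [0, 0, 9, 0, 0, 0],
  [1, 0, 8, 0, 0, 0],
  [1, 0, 8, 0, 0, 0],
])

```text
t: 4.7
ee_pos: [370.7, 131.0, 198.6]
orientation: [-2.538, -0.95, 0.228]
ft_force: [1.7, -0.0, 0.9]
width: 1.0
```

```bash
python3 - <<'E'
from h import *
print(inframe(.45).round(1),ctrl.get_obs()["ft_force"].round(1))
plan(wp([0,-108,167],.45),toolR(.45,1))
E
```

```text
[   0.9 -108.7  176.6] [ 1.7 -0.   0.9]
n 1 dist 9.6 ang 0.007
[[0.7, -0.9, 9.6, -0.003, 0.006, -0.003]]
```

Request:
move_arm([
  [1, -1, 9, 0, 0, 0],
  [2, 0, 8, 0, 0, 0],
  [3, 0, 7, 0, 0, 0],
  [4, 0, 6, 0, 0, 0],
  [3, 0, 0, 0, 0, 0],
])

```text
t: 5.12
ee_pos: [368.0, 151.9, 166.5]
orientation: [-2.537, -0.949, 0.236]
ft_force: [-4.5, -3.9, -0.5]
width: 0.3
```

```bash
python3 - <<'E'
from h import *
print(inframe(.45).round(1),ctrl.get_obs()["ft_force"].round(1))
for n in("scene","top"):
    d=eyes.get_image(n); cv2.imwrite(f"pics/{n}3.png",d["frame"][:,:,::-1])
E
```

```text
[ -0.9 -96.9 140.1] [-4.5 -3.9 -0.5]
```

View pics/top3.png

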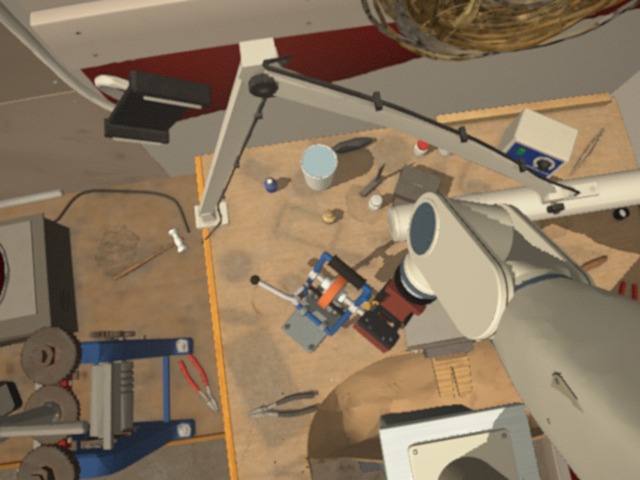

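Request:
move_arm([
  [2, 1, -1, 0, 0, 0],
  [3, 0, -1, 0, 0, 0],
  [3, 0, -1, 0, 0, 0],
])

```text
t: 5.47
ee_pos: [368.0, 152.6, 167.5]
orientation: [-2.533, -0.955, 0.26]
ft_force: [-8.4, -9.5, -2.8]
width: 0.2
```

```bash
python3 - <<'E'
from h import *
print(inframe(.45).round(1),ctrl.get_obs()["ft_force"].round(1))
E
```

```text
[ -1.8 -96.5 140.7] [-8.4 -9.5 -2.8]
```

Request:
move_arm([
  [-15, 0, 0, 0, 0, 0],
  [-15, 0, -10, 0, 0, 0],
  [0, 0, -40, 0, 0, 0],
  [0, 0, -40, 0, 0, 0],
  [0, 0, -40, 0, 0, 0],
])

```text
t: 5.88
ee_pos: [382.1, 90.3, 284.3]
orientation: [-2.528, -0.952, 0.276]
ft_force: [0.6, 0.1, -0.4]
width: 0.3
```

```bash
python3 - <<'E'
from h import *
print(ctrl.get_obs()["qpos"].round(2))
f=wp(footP(0),.45);print(f)
plan(np.array([360,200,330.]),toolR(0,1))
plan(np.array([f[0],f[1],330.]),toolR(0,1))
E
```

```text
[-0.04  0.18  1.91  0.31  1.43  0.71]
[489.26992151 361.23226216 131.62348659]
n 5 dist 120.8 ang 0.472
[[11.0, -21.5, 0.2, -0.094, 0.008, 0.001], [11.0, -21.5, -1.7, -0.094, 0.008, 0.001], [11.0, -21.2, -3.6, -0.094, 0.008, 0.001], [11.0, -20.8, -5.5, -0.094, 0.008, 0.001], [11.0, -20.2, -7.4, -0.094, 0.008, 0.001]]
n 8 dist 294.9 ang 0.472
[[32.3, -17.7, 1.3, -0.059, 0.005, 0.0], [32.3, -17.7, 0.4, -0.059, 0.005, 0.0], [32.3, -17.7, -0.5, -0.059, 0.005, 0.0], [32.3, -17.7, -1.4, -0.059, 0.005, 0.0], [32.3, -17.6, -2.3, -0.059, 0.005, 0.0]]
[[32.3, -17.5, -3.2, -0.059, 0.005, 0.0], [32.3, -17.3, -4.0, -0.059, 0.005, 0.0], [32.3, -17.0, -4.9, -0.059, 0.005, 0.0]]
```

Request:
move_arm([
  [11, -21, 0, -0.094, 0.008, 0],
  [11, -21, -2, -0.094, 0.008, 0],
  [11, -21, -4, -0.094, 0.008, 0],
  [11, -21, -6, -0.094, 0.008, 0],
  [11, -20, -9, -0.094, 0.008, 0],
])

```text
t: 6.3
ee_pos: [376.8, 193.7, 345.7]
orientation: [2.944, 1.055, 0.061]
ft_force: [1.1, 0.6, -1.0]
width: 0.3
```

```bash
python3 - <<'E'
from h import *
print(ctrl.get_obs()["qpos"].round(2))
f=wp(footP(0),.45)
plan(np.array([f[0],f[1],300.]),toolR(0,1))
for n in("scene","top"):
    d=eyes.get_image(n); pickle.dump(d,open(f"{n}4.pkl","wb")); cv2.imwrite(f"pics/{n}4.png",d["frame"][:,:,::-1])
cv2.imwrite("pics/top4c.png",cv2.resize(d["frame"][240:360,240:400,::-1],None,fx=5,fy=5))
E
```

```text
[ 0.46 -0.05  1.92 -0.02  1.23  1.35]
n 6 dist 206.9 ang 0.051
[[32.0, -9.9, 8.4, 0.004, -0.005, -0.005], [32.0, -9.7, 8.3, 0.004, -0.005, -0.005], [32.1, -9.5, 8.1, 0.004, -0.005, -0.005], [32.2, -9.3, 8.0, 0.004, -0.005, -0.005], [32.3, -9.1, 7.9, 0.004, -0.005, -0.005]]
[[32.4, -8.9, 7.8, 0.004, -0.005, -0.005]]
```

View pics/top4c.png

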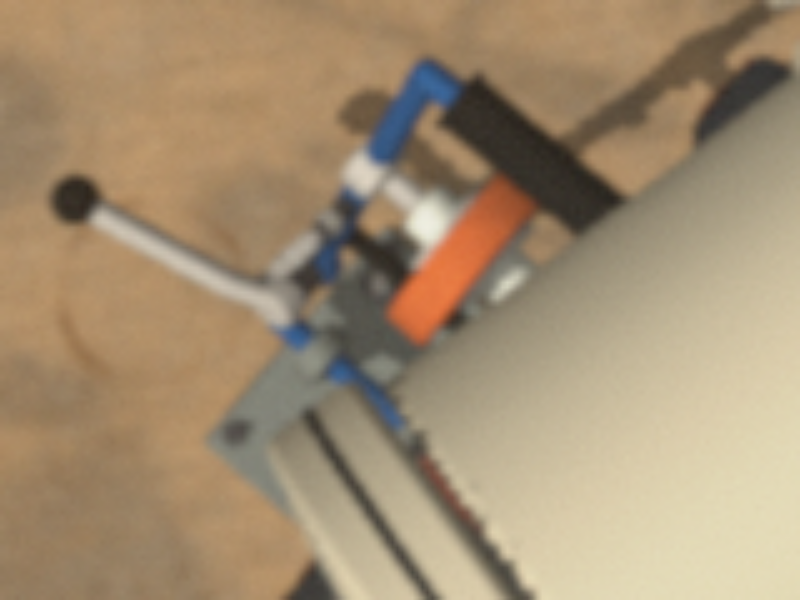

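View pics/scene4.png

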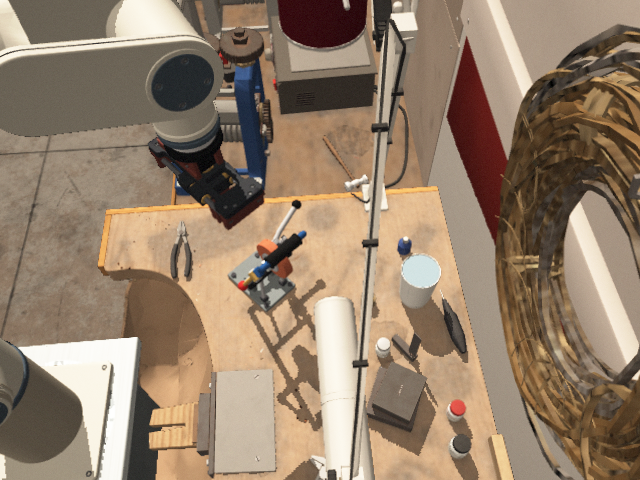

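```bash
python3 - <<'E'
from h import *
d=pickle.load(open("scene4.pkl","rb"))
hsv=cv2.cvtColor(d["frame"],cv2.COLOR_RGB2HSV);H,s,v=[hsv[...,i].astype(int) for i in range(3)]
m=np.zeros(H.shape,bool);m[265:310,225:265]=1;m&=((H<4)|(H>176))&(s>180)&(v>90)
nl,lab,st,ce=cv2.connectedComponentsWithStats(m.astype(np.uint8));print(st[1:],ce[1:].round(1))
for q in(1.2,1.35,1.45,1.55,1.6):print(q,proj(d,wp(knobP(q),.45)).round(1))
print(proj(d,wp(footP(0),.45)))
E
```

```text
[[238 281   9   9  40]] [[241.5 286. ]]
1.2 [[237.9 290. ]]
1.35 [[239.9 288.4]]
1.45 [[241.4 287.1]]
1.55 [[243.  285.7]]
1.6 [[243.8 285. ]]
[[296.47513822 204.50770813]]
```

Request:
move_arm([
  [32, -10, 8, 0, -0.005, -0.005],
  [32, -10, 8, 0, -0.005, -0.005],
  [32, -9.5, 8, 0.004, -0.005, -0.005],
  [32, -9, 8, 0.004, -0.005, -0.005],
  [32, -9, 8, 0.004, -0.005, -0.005],
])

```text
t: 6.82
ee_pos: [467.5, 343.3, 314.8]
orientation: [2.932, 1.121, 0.032]
ft_force: [-0.4, -0.2, -0.0]
width: 0.0
```

```bash
python3 - <<'E'
from h import *
print(ctrl.get_obs()["qpos"].round(2))
f=wp(footP(0)+np.array([0,3,0]),.45)+[0,0,40];print(f)
plan(f,toolR(0,1))
E
```

```text
[ 0.62  0.25  1.65 -0.01  1.22  1.46]
[491.53048151 363.20453711 171.62348659]
n 4 dist 146.5 ang 0.024
[[7.1, -0.0, 35.9, 0.002, -0.005, 0.003], [7.3, 0.0, 35.9, 0.002, -0.005, 0.003], [7.5, 0.1, 35.9, 0.002, -0.005, 0.003], [7.6, 0.1, 35.8, 0.002, -0.005, 0.003]]
```

Request:
move_arm([
  [7, 0, 36, 0.002, -0.005, 0.003],
  [7.5, 0, 36, 0.002, -0.005, 0.003],
  [7.5, 0, 35, 0.002, -0.005, 0.003],
  [7.5, 0, 30, 0.002, -0.005, 0.003],
  [0, 0, 0, 0, 0, 0],
])

```text
t: 7.23
ee_pos: [502.1, 367.5, 172.7]
orientation: [-2.937, -1.097, -0.005]
ft_force: [-0.7, 0.1, -1.1]
width: 0.0
```

```bash
python3 - <<'E'
from h import *
print(ctrl.get_obs()["qpos"].round(2))
# waypoints: TCP relative to foot
c=ctrl.get_obs()["ee_pos"]; Rt=R.from_rotvec(ctrl.get_obs()["orientation"])
for q,dy,dz in((0,3,11),(.2,4,9),(.4,6,8),(.6,7,7),(.8,8,6),(1.0,9,4),(1.15,10,2)):
    w=wp(footP(q)+np.array([0,dy,0]),.45)+[0,0,dz]; print(q,w.round(1),Rt.inv().apply(w-c).round(1)); c=w
d=eyes.get_image("top"); cv2.imwrite("pics/top5.png",cv2.resize(d["frame"][200:380,200:440,::-1],None,fx=3,fy=3))
E
```

```text
[0.61 0.48 1.68 0.01 0.99 1.46]
0 [491.5 363.2 142.6] [-10.9  -3.6  30. ]
0.2 [488.1 370.  125.4] [ 1.7 -7.3 17.3]
0.4 [482.9 375.1 109.2] [-0.6 -7.2 16.1]
0.6 [474.7 377.2  93.9] [-4.9 -6.8 15.4]
0.8 [464.6 376.7  79.9] [-8.  -6.2 14. ]
1.0 [453.1 373.9  66.7] [-10.7  -5.3  13.2]
1.15 [444.  370.4  57.8] [-9.2 -3.3  8.9]
```

View pics/top5.png

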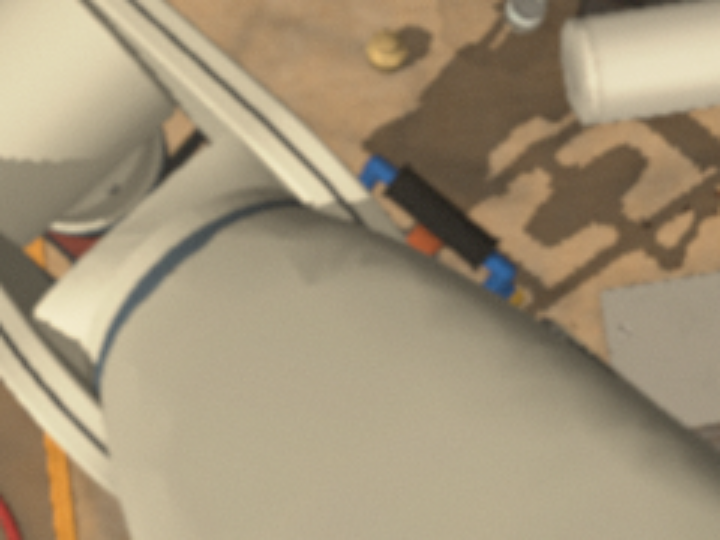

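Request:
move_arm([
  [-11, -4, 14, 0, 0, 0],
  [0, 0, 12, 0, 0, 0],
  [1, -4, 8, 0, 0, 0],
  [1, -4, 8, 0, 0, 0],
])

```text
t: 7.62
ee_pos: [493.5, 370.6, 138.8]
orientation: [-2.935, -1.088, -0.022]
ft_force: [-1.6, -0.6, 1.5]
width: 0.4
```

```bash
cat > k.py <<'E'
from h import *
s=ctrl.get_obs();print(s["ft_force"].round(1),inframe(.45).round(1))
Rt=R.from_rotvec(s["orientation"]);c=s["ee_pos"]
for q,dy,dz in((.2,4,9),(.4,6,8),(.6,7,7),(.8,8,6),(1.0,9,4),(1.15,10,2)):
    w=wp(footP(q)+np.array([0,dy,0]),.45)+[0,0,dz]; print(q,w.round(1),Rt.inv().apply(w-c).round(1))
E
python3 k.py
```

```text
[-1.6 -0.6  1.5] [-63.  141.4  79.3]
0.2 [488.1 370.  125.4] [-4.8 -3.  13.4]
0.4 [482.9 375.1 109.2] [ -5.6 -10.2  29.5]
0.6 [474.7 377.2  93.9] [-10.8 -17.   44.8]
0.8 [464.6 376.7  79.9] [-18.9 -23.2  58.8]
1.0 [453.1 373.9  66.7] [-29.7 -28.4  71.8]
1.15 [444.  370.4  57.8] [-39.1 -31.6  80.6]
```

Request:
move_arm([
  [-6, 0, 5, 0, 0, 0],
  [-1, -4, 8, 0, 0, 0],
  [-1, -4, 8, 0, 0, 0],
  [-2, -3, 8, 0, 0, 0],
])

```text
t: 7.95
ee_pos: [482.0, 376.1, 112.2]
orientation: [-2.932, -1.087, -0.039]
ft_force: [-0.2, 0.9, 1.7]
width: 0.5
```

```bash
python3 k.py
```

```text
[-0.2  0.9  1.7] [-62.  136.4  50.3]
0.2 [488.1 370.  125.4] [  1.    8.5 -13.1]
0.4 [482.9 375.1 109.2] [-0.1  1.3  3. ]
0.6 [474.7 377.2  93.9] [-5.4 -5.5 18.2]
0.8 [464.6 376.7  79.9] [-13.7 -11.7  32.1]
1.0 [453.1 373.9  66.7] [-24.7 -16.9  45. ]
1.15 [444.  370.4  57.8] [-34.1 -20.2  53.6]
```

Request:
move_arm([
  [-3, -2, 8, 0, 0, 0],
  [-3, -3, 8, 0, 0, 0],
  [-4, -3, 7, 0, 0, 0],
  [-5, -3, 7, 0, 0, 0],
])

```text
t: 8.28
ee_pos: [461.5, 376.2, 78.5]
orientation: [-2.931, -1.088, -0.038]
ft_force: [-0.3, 0.3, 0.6]
width: 0.4
```

```bash
python3 k.py
```

```text
[-0.3  0.3  0.6] [-59.5 121.   14. ]
0.2 [488.1 370.  125.4] [ 17.4  21.9 -46.5]
0.4 [482.9 375.1 109.2] [ 16.3  14.6 -30.4]
0.6 [474.7 377.2  93.9] [ 11.1   7.8 -15.1]
0.8 [464.6 376.7  79.9] [ 2.8  1.7 -1.3]
1.0 [453.1 373.9  66.7] [-8.2 -3.6 11.6]
1.15 [444.  370.4  57.8] [-17.6  -6.8  20.3]
```

Request:
move_arm([
  [-5, -2, 6, 0, 0, 0],
  [-5, -2, 6, 0, 0, 0],
  [-5, -2, 5, 0, 0, 0],
  [-5, -1, 4, 0, 0, 0],
])

```text
t: 8.62
ee_pos: [438.0, 367.1, 52.8]
orientation: [-2.932, -1.09, -0.031]
ft_force: [0.7, -0.6, 0.6]
width: 0.5
```

```bash
python3 k.py
```

```text
[ 0.7 -0.6  0.6] [-56.   97.3 -12.9]
0.2 [488.1 370.  125.4] [ 41.5  30.1 -71.8]
0.4 [482.9 375.1 109.2] [ 40.5  22.9 -55.7]
0.6 [474.7 377.2  93.9] [ 35.3  16.1 -40.4]
0.8 [464.6 376.7  79.9] [ 27.1   9.9 -26.5]
1.0 [453.1 373.9  66.7] [ 16.2   4.6 -13.6]
1.15 [444.  370.4  57.8] [ 6.8  1.4 -4.9]
```

Request:
move_arm([
  [25, 0, 0, 0, 0, 0],
  [20, 0, -30, 0, 0, 0],
  [0, 0, -40, 0, 0, 0],
  [0, 0, -40, 0, 0, 0],
  [0, 0, -40, 0, 0, 0],
])

```text
t: 9.03
ee_pos: [463.0, 388.2, 194.7]
orientation: [-2.941, -1.093, 0.01]
ft_force: [0.8, -0.2, 0.2]
width: 0.4
```

Request:
move_arm([
  [0, 0, -40, 0, 0, 0],
  [0, 0, -40, 0, 0, 0],
  [0, 0, -40, 0, 0, 0],
])

```text
t: 9.28
ee_pos: [462.3, 386.4, 319.0]
orientation: [-2.942, -1.093, 0.013]
ft_force: [1.0, 0.1, -0.1]
width: 0.6
```

```bash
python3 - <<'E'
from h import *
print(ctrl.get_obs()["qpos"].round(2))
for n in("scene","top"):
    d=eyes.get_image(n); pickle.dump(d,open(f"{n}6.pkl","wb")); cv2.imwrite(f"pics/{n}6.png",cv2.resize(d["frame"][180:380,200:440,::-1],None,fx=3,fy=3))
    print(proj(d,[wp(footP(1.62),.45),wp([0,0,215],.45),wp(knobP(1.55),.45)]).round(1))
print(wp([0,0,215],.45)); plan(wp([0,0,215],.45)+[0,0,60],toolR(0,1))
E
```

```text
[0.67 0.3  1.58 0.01 1.27 1.53]
[[260.  238. ]
 [283.4 250.9]
 [243.  285.7]]
[[274.  323. ]
 [346.4 272.4]
 [367.1 316.2]]
[463.04079988 190.4426256  233.59612701]
n 6 dist 201.1 ang 0.011
[[-22.0, 24.8, 5.0, -0.001, -0.001, -0.001], [-22.0, 24.8, 5.0, -0.001, -0.001, -0.001], [-22.0, 24.8, 5.1, -0.001, -0.001, -0.001], [-22.0, 24.7, 5.1, -0.001, -0.001, -0.001], [-22.0, 24.7, 5.1, -0.001, -0.001, -0.001]]
[[-22.1, 24.7, 5.2, -0.001, -0.001, -0.001]]
```

View pics/top6.png

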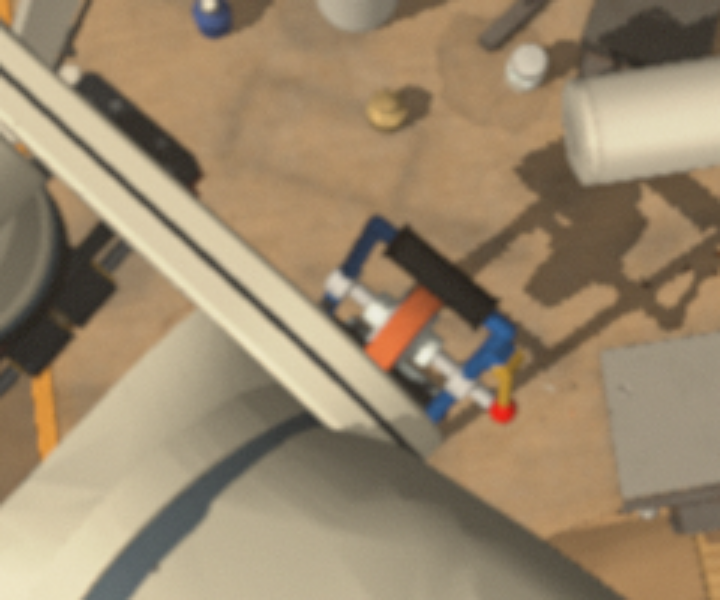

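View pics/scene6.png

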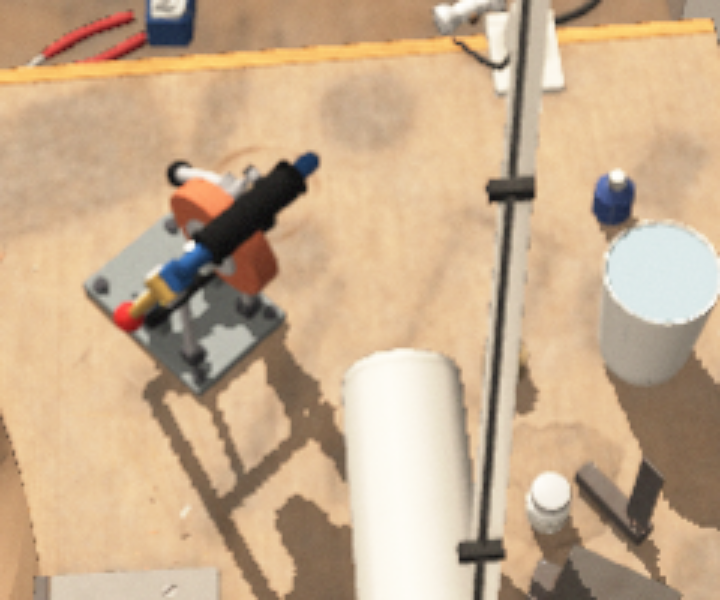

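Request:
move_arm([
  [-22, 25, 4, 0, 0, 0],
  [-22, 25, 4, 0, 0, 0],
  [-22, 25, 4, 0, 0, 0],
  [-22, 25, 4, 0, 0, 0],
  [-22, 25, 4, 0, 0, 0],
], hand=-1)

```text
t: 9.8
ee_pos: [463.9, 222.9, 302.6]
orientation: [-2.93, -1.102, -0.021]
ft_force: [0.2, -0.5, -0.5]
width: 30.3
```

```bash
python3 - <<'E'
from h import *
plan(wp([0,0,215],.45)+[0,0,30],toolR(0,1))
E
```

```text
n 2 dist 50.7 ang 0.018
[[-11.3, 12.0, 19.2, -0.003, -0.008, 0.001], [-11.2, 12.0, 19.4, -0.003, -0.008, 0.001]]
```

Request:
move_arm([
  [-11, 12, 0, -0.003, -0.008, 0],
  [-11, 12, 0, 0, -0.008, 0],
  [0, 0, 0, 0, 0, 0],
  [0, 0, 10, 0, 0, 0],
  [0, 0, 5, 0, 0, 0],
])

```text
t: 10.22
ee_pos: [459.8, 182.0, 282.2]
orientation: [-2.944, -1.095, 0.007]
ft_force: [-0.6, -0.2, -0.3]
width: 63.6
```

```bash
python3 - <<'E'
from h import *
plan(wp([0,0,215],.45)+[0,0,-17],toolR(0,1),step=20)
d=eyes.get_image("top"); cv2.imwrite("pics/top7.png",cv2.resize(d["frame"][200:360,260:420,::-1],None,fx=4,fy=4))
d=eyes.get_image("scene"); cv2.imwrite("pics/scene7.png",cv2.resize(d["frame"][160:340,200:400,::-1],None,fx=3,fy=3))
E
```

```text
n 4 dist 66.3 ang 0.007
[[2.1, -1.0, 16.4, -0.001, 0.001, -0.001], [2.0, -1.0, 16.4, -0.001, 0.001, -0.001], [2.0, -1.0, 16.4, -0.001, 0.001, -0.001], [2.0, -1.1, 16.4, -0.001, 0.001, -0.001]]
```

View pics/scene7.png

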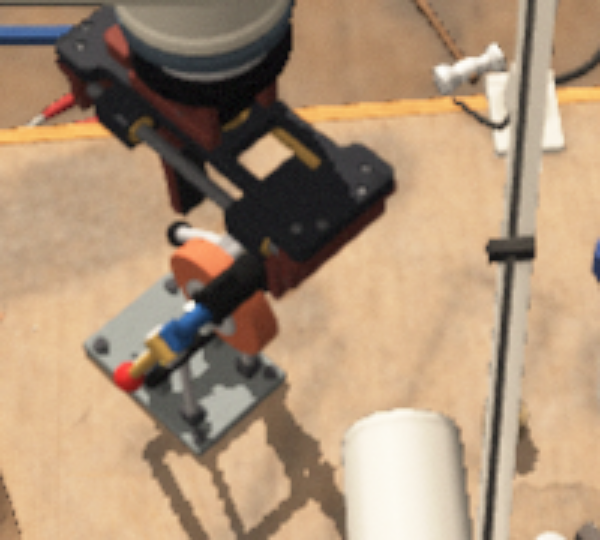

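Request:
move_arm([
  [4, -2, 8, 0, 0, 0],
  [4, -2, 16, 0, 0, 0],
  [0, 0, 16, 0, 0, 0],
  [0, 0, 12, 0, 0, 0],
  [0, 0, 9, 0, 0, 0],
])

```text
t: 10.73
ee_pos: [465.1, 196.5, 218.7]
orientation: [-2.94, -1.103, -0.001]
ft_force: [-0.7, 0.7, 0.0]
width: 87.7
```

```bash
python3 - <<'E'
from h import *
print(ctrl.get_obs()["ft_force"])
plan(wp([0,0,215],.45)+[0,0,-17],toolR(0,1),step=20)
E
```

```text
[-0.69149783  0.70183785  0.00480432]
n 1 dist 6.8 ang 0.002
[[-5.5, 3.2, 2.1, -0.002, -0.001, 0.0]]
```

Request:
move_arm([
  [-5, 3, 1, 0, 0, 0],
  [0, 0, 0, 0, 0, 0],
  [0, 0, -0.5, 0, 0, 0],
  [0, 0, -0.5, 0, 0, 0],
  [0, 0, -0.5, 0, 0, 0],
], hand=1)

```text
t: 11.15
ee_pos: [462.4, 192.0, 217.3]
orientation: [-2.938, -1.106, 0.004]
ft_force: [0.6, -0.1, 0.9]
width: 58.2
```

Request:
move_arm([
  [0, 0, -0.5, 0, 0, 0],
  [0, 0, -0.5, 0, 0, 0],
  [0, 0, -0.5, 0, 0, 0],
  [0, 0, -0.5, 0, 0, 0],
  [0, 0, -0.5, 0, 0, 0],
])

```text
t: 11.57
ee_pos: [463.8, 192.4, 222.3]
orientation: [-2.938, -1.105, -0.003]
ft_force: [0.5, 0.7, -0.5]
width: 24.3
```

```bash
python3 - <<'E'
from h import *
s=ctrl.get_obs();print(s["ft_force"],s["width"],s["moment"],inframe(.45))
plan(wp([0,0,215],.45)+[0,0,-17],toolR(0,1),step=20)
E
```

```text
[ 0.51337735  0.73576635 -0.49126569] 24.30875819418863 [-0.07123477  0.10976982  0.00594665] [  4.04820342   1.80401747 204.39337856]
n 1 dist 6.0 ang 0.004
[[-1.8, 1.0, 5.7, -0.001, -0.003, 0.002]]
```

Request:
move_arm([
  [-1, 1, 5, 0, 0, 0],
  [0, 0, 0, 0, 0, 0],
  [0, 0, 0, 0, 0, 0],
  [0, 0, 0, 0, 0, 0],
])

```text
t: 11.9
ee_pos: [463.9, 193.6, 220.0]
orientation: [-2.935, -1.102, -0.009]
ft_force: [0.7, -1.8, -1.4]
width: 21.3
```

```bash
cat > a.py <<'E'
from h import *
s=ctrl.get_obs();print(s["t"],s["ft_force"].round(1),s["width"].round(1),s["moment"].round(2),s["qpos"].round(2))
Rt=R.from_rotvec(s["orientation"]); hp=s["ee_pos"]-19*Rt.as_matrix()[:,2]
Rf,o=frameT(PX,PY,PSI,0); b=Rf.T@(hp-o); bt=Rf.T@(s["ee_pos"]-o); tz=Rf.T@Rt.as_matrix()[:,2]
print("hold pt base",b.round(1),"r",np.hypot(b[0],b[2]).round(1),"ang",np.arctan2(b[0],b[2]).round(3),"tcp",bt.round(1),"tool tilt",np.arctan2(-tz[0],-tz[2]).round(3), "sleeve->tool", np.round(bt,1))
E
python3 a.py; python3 -c "
from workcell import ctrl;print(ctrl.hold_point_z)"
```

```text
18.700000000000003Traceback (most recent call last):
  File "a.py", line 2, in <module>
    s=ctrl.get_obs();print(s["t"],s["ft_force"].round(1),s["width"].round(1),s["moment"].round(2),s["qpos"].round(2))
                                                         ^^^^^^^^^^^^^^^^
AttributeError: 'float' object has no attribute 'round'
```

```bash
sed -i 's/s\["width"\].round(1)/round(s["width"],1)/' a.py; python3 a.py
```

```text
11.9 [ 0.7 -1.8 -1.4] 21.3 [-0.37 -0.27 -0.08] [0.37 0.24 1.9  0.01 0.99 1.22]
hold pt base [ 91.8   2.5 199. ] r 219.2 ang 0.432 tcp [ 91.7   2.7 180. ] tool tilt 0.004 sleeve->tool [ 91.7   2.7 180. ]
```

Request:
move_arm([
  [0, -4.5, -2.5, -0.025, 0, 0],
  [0, -9, -4.5, -0.05, 0, 0],
  [0, -9, -4.5, -0.05, 0, 0],
])

```text
t: 12.15
ee_pos: [450.5, 208.9, 229.3]
orientation: [2.837, 1.056, 0.076]
ft_force: [-0.4, 1.2, -3.7]
width: 21.4
```

```bash
python3 a.py
```

```text
12.15 [-0.4  1.2 -3.7] 21.4 [0.51 0.49 0.13] [ 0.48  0.21  1.93 -0.14  0.97  1.42]
hold pt base [ 69.    2.5 208.1] r 219.3 ang 0.32 tcp [ 71.4   2.7 189.3] tool tilt -0.124 sleeve->tool [ 71.4   2.7 189.3]
```

Request:
move_arm([
  [0, -9, -4.5, -0.05, 0, 0],
  [0, -9, -4.5, -0.05, 0, 0],
  [0, -9, -4.5, -0.05, 0, 0],
  [0, -9, -4.5, -0.05, 0, 0],
])

```text
t: 12.48
ee_pos: [424.3, 238.9, 240.2]
orientation: [2.653, 0.982, 0.177]
ft_force: [-0.1, 0.5, -5.8]
width: 21.3
```

```bash
python3 a.py; python3 - <<'E'
from h import *
for n in("scene","top"):
    d=eyes.get_image(n); pickle.dump(d,open(f"{n}8.pkl","wb")); cv2.imwrite(f"pics/{n}8.png",cv2.resize(d["frame"][160:360,200:440,::-1],None,fx=3,fy=3))
E
```

```text
12.4833 [-0.1  0.5 -5.8] 21.3 [0.75 0.99 0.19] [ 0.7   0.2   1.95 -0.39  1.01  1.77]
hold pt base [ 25.3   2.5 218.1] r 219.6 ang 0.116 tcp [ 31.5   2.6 200.2] tool tilt -0.332 sleeve->tool [ 31.5   2.6 200.2]
```

View pics/scene8.png

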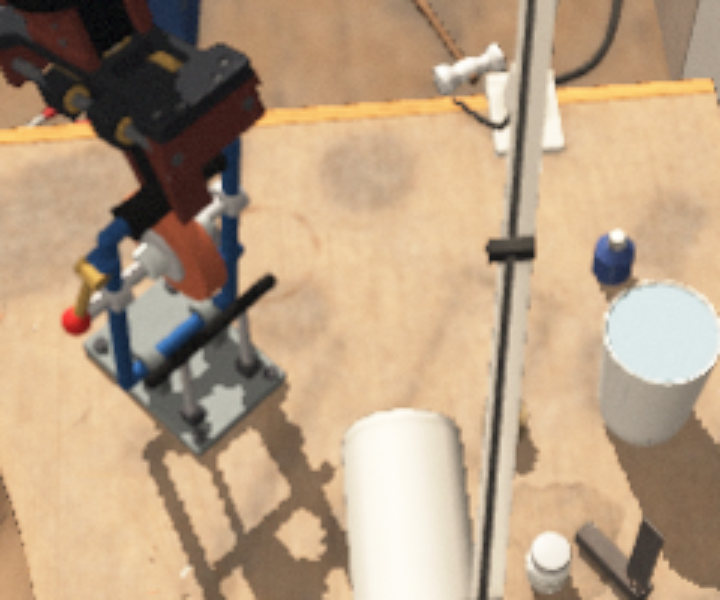

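View pics/top8.png

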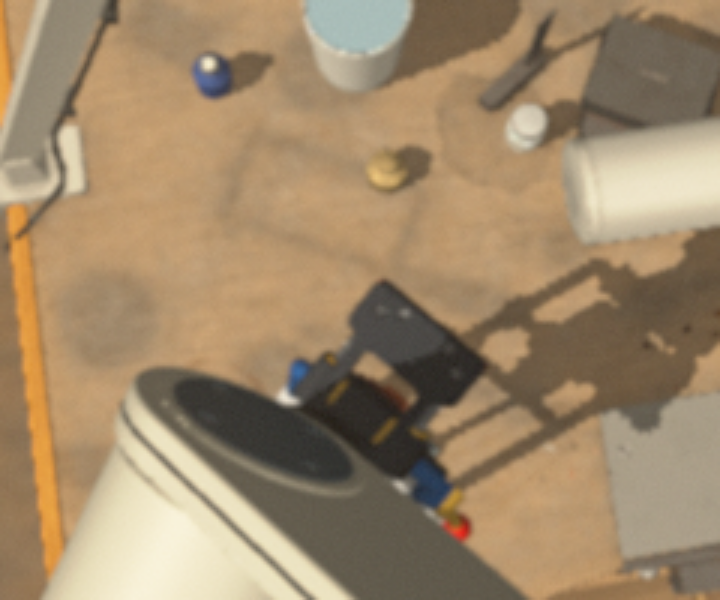

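Request:
move_arm([
  [0, -9, -4.5, -0.05, 0, 0],
  [0, -9, -4.5, -0.05, 0, 0],
  [0, 0, 0, 0, 0, 0],
])

```text
t: 12.83
ee_pos: [411.1, 254.2, 242.4]
orientation: [2.558, 0.952, 0.219]
ft_force: [-2.6, -1.0, 3.7]
width: 21.4
```

```bash
python3 a.py; cat > v.py <<'E'
from h import *
import sys
n=sys.argv[1];ob={}
for c in("scene","top"):
    d=eyes.get_image(c); cv2.imwrite(f"pics/{c}{n}.png",cv2.resize(d["frame"][160:360,200:440,::-1],None,fx=3,fy=3))
    hsv=cv2.cvtColor(d["frame"],cv2.COLOR_RGB2HSV);H,s,v=[hsv[...,i].astype(int) for i in range(3)]
    m=np.zeros(H.shape,bool);m[230:345,210:365]=1;m&=((H<4)|(H>176))&(s>190)&(v>110)
    nl,lab,st,ce=cv2.connectedComponentsWithStats(m.astype(np.uint8));i=1+np.argmax(st[1:,4]);print(c,st[1:].tolist(),ce[i].round(1));ob[c]=(d,st[i,:2]+(st[i,2:4]-1)/2,ce[i])
for k in(1,2):
    f=lambda p:np.concatenate([proj(o[0],wp(knobP(p[1]),p[0]))[0]-o[k] for o in ob.values()])
    r=least_squares(f,[0.05,1.55]);print("lean,keeper",r.x.round(3),r.fun.round(1))
    f1=lambda p:np.concatenate([proj(o[0],wp(knobP(1.55),p[0]))[0]-o[k] for o in ob.values()])
    r=least_squares(f1,[0.05]);print("lean",r.x.round(3),r.fun.round(1))
E
python3 v.py 9
```

```text
12.8333 [-2.6 -1.   3.7] 21.4 [-0.35  0.17 -0.1 ] [ 0.8   0.22  1.95 -0.5   1.06  1.93]
hold pt base [  3.3   2.6 219.6] r 219.7 ang 0.015 tcp [ 11.3   2.7 202.4] tool tilt -0.434 sleeve->tool [ 11.3   2.7 202.4]
scene [[216, 259, 8, 7, 41]] [219.4 262.2]
top [[345, 340, 6, 5, 14]] [348.  342.9]
lean,keeper [0.033 1.526] [ 0.1 -0.   0.   0.1]
lean [0.032] [ 0.5 -0.3 -0.5 -0.2]
lean,keeper [0.032 1.502] [-0.3 -0.  -0.  -0.3]
lean [0.03] [ 0.5 -0.6 -1.1 -0.9]
```

View pics/scene9.png

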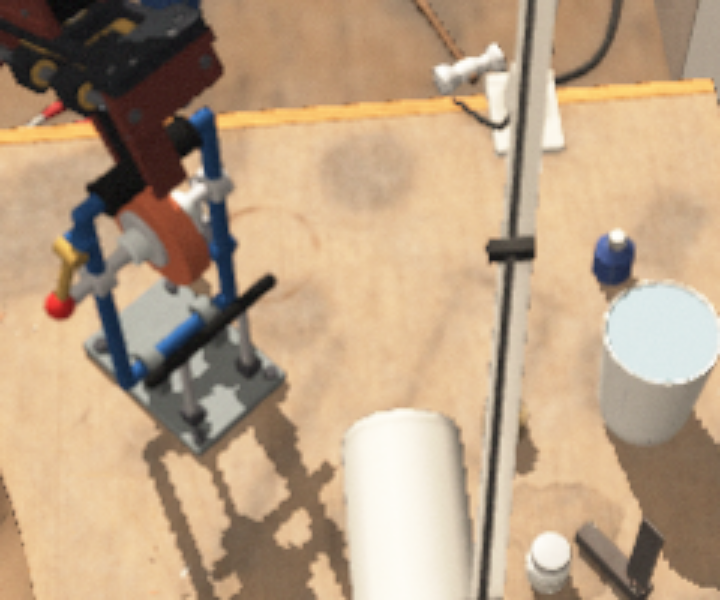

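Request:
move_arm([
  [0, -5.5, -2.5, -0.031, 0, 0],
  [0, 0, 0, 0, 0, 0],
  [0, 0, 0, 0, 0, 0],
])

```text
t: 13.18
ee_pos: [408.7, 256.8, 242.7]
orientation: [2.535, 0.939, 0.228]
ft_force: [-0.8, -0.4, 2.3]
width: 21.3
```

```bash
python3 a.py; python3 v.py 10
```

```text
13.1833 [-0.8 -0.4  2.3] 21.3 [0.1  0.53 0.02] [ 0.82  0.23  1.95 -0.53  1.07  1.97]
hold pt base [ -0.7   2.6 219.7] r 219.7 ang -0.003 tcp [  7.8   2.7 202.7] tool tilt -0.46 sleeve->tool [  7.8   2.7 202.7]
scene [[215, 258, 8, 7, 41]] [218.4 261.2]
top [[347, 341, 3, 4, 6]] [348.5 343. ]
lean,keeper [0.025 1.505] [ 0.3  0.8 -0.5  0.4]
lean [0.023] [ 1.   0.2 -1.4 -0.1]
lean,keeper [0.025 1.485] [ 0.   0.8 -0.5  0.2]
lean [0.023] [ 1.1  0.  -2.  -0.6]
```

Request:
move_arm([
  [0, -3.5, -1.5, -0.016, 0, 0],
  [0, 0, 0, 0, 0, 0],
  [0, 0, 0, 0, 0, 0],
])

```text
t: 13.53
ee_pos: [406.8, 259.0, 242.8]
orientation: [2.522, 0.929, 0.235]
ft_force: [-1.5, 0.0, 3.4]
width: 21.4
```

```bash
python3 a.py; python3 v.py 11 ; python3 - <<'E'
from h import *
d=eyes.get_image("scene")
for l in(-.02,0,.02,.04): print(l,proj(d,[wp(knobP(1.55),l),wp(knobP(1.5),l)]).round(1).tolist())
E
```

```text
13.5333 [-1.5  0.   3.4] 21.4 [0.1  0.5  0.13] [ 0.84  0.23  1.95 -0.54  1.08  1.99]
hold pt base [ -3.8   2.7 219.7] r 219.7 ang -0.017 tcp [  4.9   2.7 202.8] tool tilt -0.476 sleeve->tool [  4.9   2.7 202.8]
scene [[214, 257, 9, 7, 41]] [217.5 260.4]
top [[348, 343, 2, 2, 3]] [348.3 343.3]
lean,keeper [0.016 1.486] [-0.1  1.6 -1.1  0.3]
lean [0.013] [ 1.   0.8 -2.4 -0.5]
lean,keeper [0.016 1.479] [ 0.3  1.2 -0.8  0.6]
lean [0.013] [ 1.5  0.4 -2.3 -0.3]
-0.02 [[217.3, 259.2], [216.3, 259.6]]
0 [[218.3, 260.1], [217.3, 260.6]]
0.02 [[219.4, 261.1], [218.4, 261.6]]
0.04 [[220.5, 262.1], [219.5, 262.6]]
```

View pics/scene11.png

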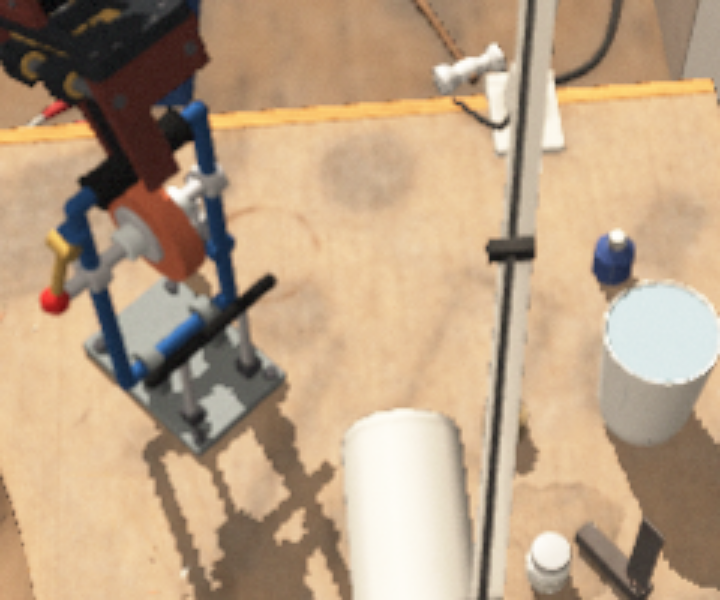

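Request:
move_arm([
  [0, 0, 0, 0, 0, 0],
  [0, 0, 0, 0, 0, 0],
  [0, 0, 0, 0, 0, 0],
  [0, 0, 0, 0, 0, 0],
  [0, 0, 0, 0, 0, 0],
])

```text
t: 14.1
ee_pos: [406.8, 259.0, 242.8]
orientation: [2.522, 0.929, 0.235]
ft_force: [-2.2, -0.2, 3.3]
width: 21.2
```

```bash
python3 a.py; python3 - <<'E'
from h import *
for c in("scene","top"):
    d=eyes.get_image(c); p=proj(d,[wp(footP(1.62),0),wp([-26,48,62],0),wp([0,0,215],0)]); print(c,p.round(1).tolist())
    if c=="scene":
        cv2.imwrite("pics/s12.png",cv2.resize(d["frame"][200:300,200:310,::-1],None,fx=5,fy=5,interpolation=cv2.INTER_CUBIC))
        hsv=cv2.cvtColor(d["frame"],cv2.COLOR_RGB2HSV);H,s,v=[hsv[...,i].astype(int) for i in range(3)]
        m=np.zeros(H.shape,bool);m[230:345,210:365]=1;m&=((H<4)|(H>176))&(s>190)&(v>110);print(np.argwhere(m).mean(0)[::-1])
E
```

```text
14.1 [-2.2 -0.2  3.3] 21.2 [0.04 0.55 0.05] [ 0.84  0.23  1.95 -0.54  1.08  1.99]
hold pt base [ -3.8   2.6 219.7] r 219.7 ang -0.017 tcp [  4.9   2.7 202.8] tool tilt -0.476 sleeve->tool [  4.9   2.7 202.8]
scene [[262.6, 245.6], [265.0, 235.0], [245.7, 212.9]]
[217.48780488 260.43902439]
top [[276.5, 321.8], [285.7, 311.7], [311.2, 313.8]]
```

View pics/s12.png

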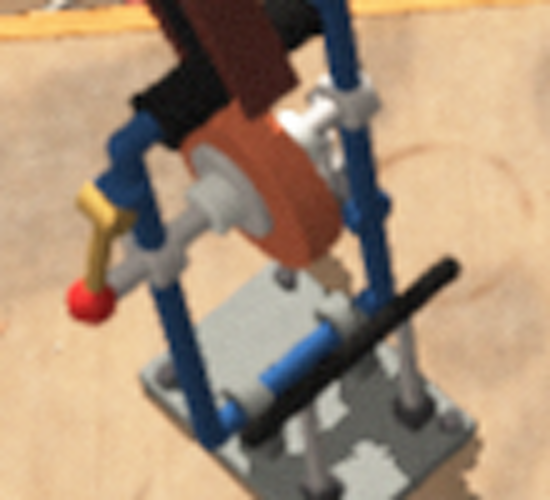

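```bash
python3 -c "
from workcell import ctrl
print(ctrl.close_job())"
```

```text
the job is handed in; nothing more can be done
None
```

I did the three steps in the order asked, then handed the job in at about 14 s with the sleeve still gripped and the frame upright.

- **Keeper:** I swung it down until it hit its stop; it did not move further under about 13 N. Image fits put it at 1.48 to 1.53 rad against 1.55. The lower readings came from views where the knob was partly hidden. The push position, and the clear view taken afterwards, matched fully shut.
- **Kickstand:** I pushed it past dead centre and it snapped down. In the camera view the foot was where 1.62 rad predicts. In the final upright view the wheel hides the foot, so I could not see it again there; nothing showed at the folded-out position.
- **Frame:** The sleeve is gripped at 21.2 mm opening. The arm position and the scene camera both put the lean within about 0.01 rad of upright. A fit using both cameras gave 0.013 to 0.016 rad, but the knob was mostly hidden in the top view. The pose, opening and force stayed steady over a 0.5 s hold.

Nothing touched the bottle, weight or jar. The gripper's turned-round approach came within about 60 mm of the lamp arm, so I used a vertical tool for the kickstand and the sleeve. The forces I read stayed well under the limits.

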